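# Crack open a stuck film tank on the agitator and move its reel to the wash tray

## Task

The lid of the black film tank on the tilted agitator is stuck. Break it loose with a short hard twist (counter-clockwise, seen from above the lid), unscrew it and set it down on the bare worktop, hub up; then draw the reel out by the knob of its lift rod and stand it upright in the empty wash tray, let go of it, and leave the other things where they are.

Things in the scene. Friction and masses are not known exactly. Their poses are not given: they have to be found in the camera images.
- agitator: Grey inclined tank agitator (motor base), 165 x 130 mm plinth, fixed to the worktop. Origin: centre of its underside on the worktop; x axis points from its front (control panel, robot side) to its back, z up. It carries the tank.
- tank: Black plastic film tank clamped in the agitator's collar; it cannot move or turn. Origin: centre of its underside. z axis = tank axis, out of the mouth, leaning 30 degrees from vertical towards the agitator's front (its -x). Bore 58 mm in diameter, floor at z = 4 mm, rim at z = 75 mm.
- lid: Black lid: skirt 82 mm in diameter, 23 mm tall, and on it a ribbed round hub. Origin: centre of the lower rim; z axis out through the hub; x axis to the white index line. Screwed home, its axes are parallel to the tank's and its origin is at z = 57 mm in the tank's frame. Positive turns about z (counter-clockwise from above) unscrew it. 90 g; stands stably on its rim.
- reel: Steel film reel, 54 mm in diameter, fixed on its lift rod: one piece, 102 mm tall, 110 g, standing in the tank under the lid and leaning on its lower wall. Origin: centre of its underside; z up along the rod. The spiral reaches z = 37 mm, the rod above is 6 mm thick.
- tray: Cream wash tray, 334 x 254 mm outside, 74 mm tall, empty, fixed. Origin: centre of its underside; x along the long side, z up. Inner floor about 7 to 11 mm above the worktop, nearly flat within 110 mm either way in x and 75 mm in y.
- steel_tank: Open steel tank, 71 mm in diameter, 100 mm tall, loose bystander. Origin: centre of its underside.
- film_can: White film can with black cap, 34 mm in diameter, 56 mm tall, loose bystander. Origin: centre of its underside.
- film_clip: Metal film clip, 22 x 52 x 12 mm, lying loose on the worktop, bystander. Origin: centre of its underside.
- thermometer: Glass thermometer, 214 mm long along its y, 11 mm thick, lying loose, bystander. Origin: centre of its underside.
- tank_rim (a point): Centre of the tank's mouth, level with the rim; z axis along the tank's axis, outwards. A brown sprung sealing ring on the rim stands 4 mm above it when the lid is off. The neck is 64 mm in diameter, with two curved ridges outside (74 mm over them) that hold down the lid's two lugs.
- lid_hub (a point): Point on the lid's axis in mid-hub, 46 mm above the rim (axes of the lid): put the TCP here, tool along the axis. The hub is 50 mm in diameter, from 23 to 58 mm. Starting the lid takes about 0.6 to 0.9 N m (grip 50 N or more); past 0.7 rad it is loose. Between 2.15 and 2.55 rad from home its lugs are clear (stop near 2.7 rad) and it draws straight off along the axis.
- reel_knob (a point): Point on the reel's axis in its dark red knob, 93 mm above the reel's underside (axes of the reel): put the TCP here. The knob is 16 mm in diameter, from 80 to 102 mm, and stands 31 mm out of the rim once the lid is off. Draw it out 90 mm or more along the tank's axis before swinging it upright.

How it is judged:
By the outcome, as a careful person would: the job done as asked, in the order asked, and still so for the second after the job is handed in, with the robot touching nothing.
It also fails if it takes over 69 s, if anything falls off the work surface, if the arm or the gripper's body presses on something with over 40 N, if the wrist force passes 120 N, or if a joint passes its speed limit or range.

## Robot

A 6-joint arm with a two-finger parallel gripper is mounted at the origin on a cart in front of the work surface, level with it; the furniture and walls round the work are solid. World frame = base frame: x ahead of the robot, y to its left, z up, the work surface at z = 0. Lengths are in m, angles in rad, forces in N, time in s.
With the tool pointing down it reaches from about 0.35 to 0.975 m from the base axis. Payload 4.9 kg.
Tool frame: the origin (TCP) lies between the finger pads, 19 mm behind the fingertips; this is the grasp point; z points along the fingers, y is the line along which they close (so a half turn about z gives the same grasp; the last joint's range is limited). The gripper opens to 85 mm and grips with 20 to 120 N. Pads are 22 mm wide; open, the fingers measure 114 mm over their backs; the gripper's body (76 mm by 85 mm) begins 54 mm behind the grasp point. The pads swing forward as they close: fully open they stand 13 mm farther back than shut.
Start: joints at [1.204, 0.053, 1.613, -0, 1.476, -0.119], TCP at [0.153, 0.606, 0.25] pointing down, gripper open.
Joint ranges: [-3.01, 3.01], [-1.01, 2.22], [0.06, 2.58], [-1.02, 4.17], [0.09, 2.62], [-3.14, 3.14]. Speed limits (rad/s): [2.57, 2.57, 3.14, 3.14, 3.14, 3.14].

## Interface

Orientations are given as a 3x3 rotation matrix whose columns are the frame's x, y, z axes.
In Python, from bench import env, optics, job, finder gives the robot as it stands.
- The arm moves only by the tool play_rows, never from a script. Its argument "series" is a list of rows, each a list of 7 numbers: the shift along the tool's x, y, z in m, then the turn, a rotation vector about the tool's x, y, z in rad, then the opening, from 0 (shut) to 1 (fully open). In form: [[x, y, z, wx, wy, wz, gripper], ...]. A call has 1 to 20 rows; each row shifts and turns the commanded pose from where the row before left it, along the tool's axes as they then stand; what a row does not reach is not made up. A row lasts 1/10 s, in which the tool goes at most 50 mm and 8.59 degrees, less where a joint would pass 70% of its speed; a pose out of reach is approached as far as the arm can. A call with a gripper value outside its range is refused whole. The fingers move at their own pace and stop on an object; "grip_force" is the grip in N (left out, the last holds). Time passes only in rows, so rows that do not move let the fingers close. It gives the time, the measured TCP pose, the force, the opening and the grip force at its end, in the units of the state.
- env.read_state(): the state, without advancing time (a new reading comes with each control period).
- optics.grab_frame(name): name is "scene" or "side" or "wrist"; returns a dict with "image" (384x512x3 uint8, red, green, blue), "fx", "fy", "cx", "cy" (pixels), "cam_to_world" (4x4, takes a point from camera to world coordinates); the wrist camera has in their place "tool_from_camera" (4x4, takes a point from camera to tool coordinates, whose origin is the TCP and whose axes are the flange's). Camera axes: x right, y up, looking along -z (the intrinsics and any distortion apply to the point x, -y, -z); pixel columns grow to the right and rows downward; lengths in m; the calibration is good to about 2 mm. A picture is of the moment at which its call begins: read the wrist's pose just before it. There is no depth.
- job.finish_job(): hands the job in; it is judged then, once.
Trained networks look in the newest picture that a camera, given by its name, has taken for a name from the list of things; names that differ only in an ending like _2 or _b are one class to them, and where a whole thing is asked for, a point or a joint stands for the part that bears it (a point fixed in the world has none). Each returns a list of dicts, best first, with "score" (0 to 1); they miss things now and then, are a little off and sometimes report something else, mostly with a low value. They report only what shows in the picture. A call takes as long as a camera call.
- finder.find_in(camera, target): "rect" ([centre column, centre row, width, height] in pixels, round what is visible of it).
The state is a dict: "time": time; "joint_positions": joint angles; "qd": joint speeds; "effort": joint torques, N m; "tcp_pos": TCP position; "eef_rot": TCP orientation; "ft_force": force on the tool from outside, world axes, zero at the start; "wrist_torque": the same for the moment, N m; "width": finger opening in m; "finger_force": force on a finger pad.
Only numpy, scipy, OpenCV 4.12 (cv2) and the standard library are available. Lean on these libraries where they do the work, as an engineer would, in place of code of your own. Each camera call takes 0.05 s, during which the arm holds its last target. There are 200 camera calls.

## Working session

There is one attempt and no reset: what is moved stays moved. The work goes in short steps, Python scripts to look and compute and a tool call to move; the robot and the scene stay as the last step left them, time stands still between calls to the robot, and variables do not carry over. Pictures are saved under pics/ and viewed, at most 11 in all, crops included, and the job is handed in when it is done.

Besides the shell and the picture viewer there is one more tool, called after "Emit:" by a JSON object that holds its "name" and its "arguments". play_rows: Moves the arm, as the interface text tells. Its arguments: {"type":"object","properties":{"series":{"type":"array","items":{"type":"array","items":{"type":"number"}}},"grip_force":{"type":"number"}},"required":["series"]}

```bash
ls; mkdir -p pics; cat > h.py <<'E'
import numpy as np, cv2
from bench import env, optics, job, finder
def grab(n):
    s=env.read_state(); f=optics.grab_frame(n)
    if n=="wrist":
        T=np.eye(4);T[:3,:3]=s["eef_rot"];T[:3,3]=s["tcp_pos"]
        f["cam_to_world"]=T@np.array(f["tool_from_camera"])
    return f
def ray(f,u,v):
    M=np.array(f["cam_to_world"]); d=M[:3,:3]@np.array([(u-f["cx"])/f["fx"],-(v-f["cy"])/f["fy"],-1.])
    return M[:3,3],d/np.linalg.norm(d)
def proj(f,P):
    M=np.linalg.inv(np.array(f["cam_to_world"])); p=M[:3,:3]@np.array(P)+M[:3,3]
    return np.array([f["cx"]-f["fx"]*p[0]/p[2], f["cy"]+f["fy"]*p[1]/p[2]])
def atz(f,u,v,z):
    o,d=ray(f,u,v); return o+d*(z-o[2])/d[2]
def tri(L):
    A=np.zeros((3,3));b=np.zeros(3)
    for o,d in L:
        P=np.eye(3)-np.outer(d,d);A+=P;b+=P@o
    x=np.linalg.solve(A,b); return x,[np.linalg.norm((np.eye(3)-np.outer(d,d))@(x-o)) for o,d in L]
E
python3 - <<'E'
from h import *
ims=[]
for n in ["scene","side"]:
    f=grab(n); print(n,{k:v for k,v in f.items() if k!="image"})
    cv2.imwrite(f"pics/{n}0.png",f["image"][:,:,::-1])
    for t in ["agitator","tank","lid","lid_hub","tray","steel_tank","film_can","film_clip","thermometer"]:
        r=finder.find_in(n,t); print(t,[(np.round(q["rect"],1).tolist(),round(q["score"],2)) for q in r[:2]])
print(env.read_state())
E
```

```text
pics
scene {'fx': 354.2157662418989, 'fy': 354.2157662418989, 'cx': 254.29031498889955, 'cy': 183.4585385614701, 'cam_to_world': array([[-0.48321847,  0.65869063, -0.57673786,  0.06282884],
       [-0.8754936 , -0.36603118,  0.31548713,  0.16541821],
       [-0.00329562,  0.65737952,  0.75355246,  0.79463189],
       [ 0.        ,  0.        ,  0.        ,  1.        ]])}
agitator [([303.5, 225.3, 68.6, 67.1], 0.72), ([194.7, 184.6, 66.5, 11.7], 0.18)]
tank [([300.4, 213.1, 36.3, 28.1], 0.87)]
lid [([309.4, 205.1, 32.6, 34.5], 0.92)]
lid_hub [([310.4, 205.3, 35.8, 35.4], 0.61)]
tray [([140.2, 279.9, 151.9, 164.5], 0.94)]
steel_tank [([354.8, 200.6, 36.0, 43.8], 0.9)]
film_can [([206.1, 197.6, 11.5, 22.8], 0.67)]
film_clip [([268.9, 283.9, 23.1, 16.4], 0.56)]
thermometer [([196.8, 184.1, 68.7, 10.1], 0.71)]
side {'fx': 450.29016205686577, 'fy': 450.29016205686577, 'cx': 243.8926891361622, 'cy': 191.26493719767421, 'cam_to_world': array([[ 0.29353325,  0.3958909 , -0.87011989, -0.38511043],
       [-0.95562013,  0.1453889 , -0.25622692, -0.37015682],
       [ 0.02506787,  0.90671521,  
[... 729 characters left out ...]
e+00, -1.18997412e-01]), 'qd': array([-6.41589057e-04,  8.66130608e-05,  9.86559045e-04,  8.31837038e-04,
        7.96731174e-04,  8.93689797e-05]), 'effort': array([-2.67593377e-04, -3.93678796e+01, -3.70483625e+01, -2.08170547e-05,
        2.26422326e-04,  1.37659688e-05]), 'tcp_pos': array([0.1532834 , 0.60588411, 0.24998635]), 'eef_rot': array([[-9.69458443e-01,  2.45255635e-01,  1.73323438e-05],
       [ 2.45255634e-01,  9.69458442e-01, -4.70664928e-05],
       [-2.83463096e-05, -4.13781538e-05, -9.99999999e-01]]), 'ft_force': array([-0.62763933, -0.19172793, -0.10625324]), 'wrist_torque': array([ 0.04014602, -0.03669445, -0.02171189]), 'finger_force': 0.0, 'width': 0.08515444788925809}
```

View pics/scene0.png

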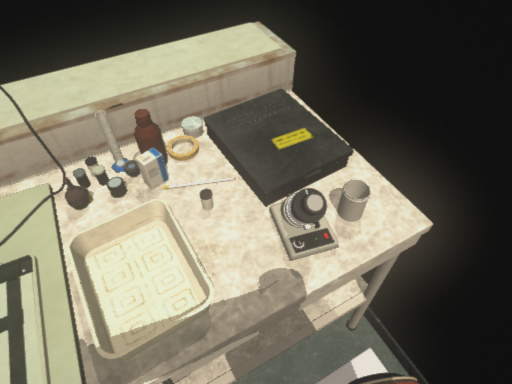

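View pics/side0.png

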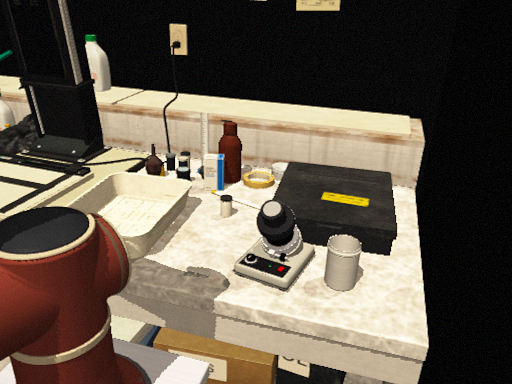

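The scene view shows the agitator at about (303,225) with the lid hub at (315,202), the tray at (140,280), and free worktop between them. The side view shows the hub at about (272,210). I'll enlarge both around the agitator.

```bash
python3 - <<'E'
from h import *
a=cv2.imread("pics/scene0.png")[165:275,250:350]; b=cv2.imread("pics/side0.png")[190:300,225:325]
# scale 4: crop scene 250..350,165..275 ; side 225..325,190..300
cv2.imwrite("pics/c1.png",np.hstack([cv2.resize(x,None,fx=4,fy=4,interpolation=cv2.INTER_CUBIC) for x in (a,b)]))
f=grab("scene");g=grab("side")
for n,p,q in [("hub",(310,205.2),(275.9,221.5)),("can",(206.1,197.6),(225,204.3)),("steel",(354.8,200.6),(341.6,262)),("clip",(268.9,283.9),(197.3,272.6))]:
    print(n,tri([ray(f,*p),ray(g,*q)]))
E
```

```text
hub (array([ 0.45107179, -0.19777788,  0.12393829]), [np.float64(0.0004531871073677253), np.float64(0.0004531871073678399)])
can (array([ 0.66167964, -0.01034773,  0.0350036 ]), [np.float64(0.0018054188573560987), np.float64(0.0018054188573560482)])
steel (array([ 0.44450334, -0.34583196,  0.05753639]), [np.float64(0.0007169694998408007), np.float64(0.0007169694998407193)])
clip (array([ 0.3744141 , -0.04364689,  0.00594255]), [np.float64(0.0014897385539074444), np.float64(0.0014897385539075511)])
```

View pics/c1.png

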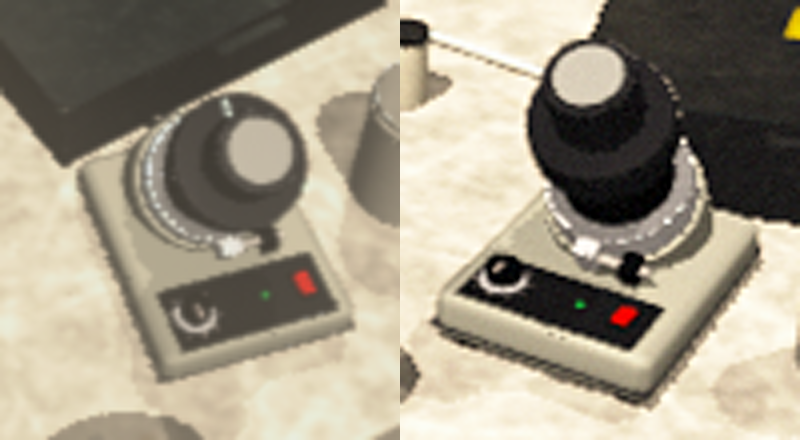

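```bash
python3 - <<'E'
from h import *
f=grab("scene");g=grab("side")
S=lambda u,v:(250+u/4-.4,165+v/4-.4); D=lambda u,v:(225+(u-400)/4-.4,190+v/4-.4)
P={}
for n,p,q in [("hubtop",(260,150),(588,72)),("TL",(157,293),(505,253)),("TR",(310,253),(663,302)),("BR",(343,313),(633,352)),("BL",(185,352),(460,291)),("red",(305,282),(624,316)),("knob",(194,315),(503,272)),("bFL",(162,382),(440,322)),("bFR",(355,325),(655,405))]:
    P[n],r=tri([ray(f,*S(*p)),ray(g,*D(*q))]); print(n,P[n].round(4),np.round(r[0],4))
for a,b in [("TL","TR"),("BL","BR"),("knob","red"),("bFL","bFR")]:
    d=P[b]-P[a]; print(a,b,np.linalg.norm(d),np.degrees(np.arctan2(d[1],d[0])))
for a,b in [("BL","TL"),("BR","TR")]:
    d=P[b]-P[a]; print(a,b,np.linalg.norm(d),np.degrees(np.arctan2(d[1],d[0])))
for n,r in [("tray",None)]:
    for z in (0.074,): 
        for c in [(70,250),(165,202),(212,288),(103,357)]: print(atz(f,*c,z).round(3))
E
```

```text
hubtop [ 0.4302 -0.1904  0.1654] 0.0006
TL [ 0.4462 -0.1436  0.0339] 0.0026
TR [ 0.4193 -0.2406  0.041 ] 0.001
BR [ 0.3755 -0.2341  0.0368] 0.0012
BL [ 0.3997 -0.1331  0.0369] 0.0008
red [ 0.4027 -0.2241  0.0401] 0.0002
knob [ 0.4174 -0.1513  0.0413] 0.0018
bFL [ 0.4013 -0.1203  0.0117] 0.0023
bFR [ 0.3753 -0.2489  0.0083] 0.0004
TL TR 0.10087071760841176 -105.46634357230337
BL BR 0.10381183833932707 -103.46295866141958
knob red 0.07426757632502737 -101.41998789239354
bFL bFR 0.13120118230346747 -101.44284026026133
BL TL 0.04774179107005949 -12.706810662455695
BR TR 0.044491850180557166 -8.438318671925346
[0.643 0.337 0.074]
[0.671 0.096 0.074]
[0.398 0.087 0.074]
[0.372 0.325 0.074]
```

Emit:
{"name": "play_rows", "arguments": {"series": [[-0.029,-0.0233,-0.004,0,0,0,1],[-0.029,-0.0233,-0.004,0,0,0,1],[-0.029,-0.0233,-0.004,0,0,0,1],[-0.029,-0.0233,-0.004,0,0,0,1],[-0.029,-0.0233,-0.004,0,0,0,1],[-0.029,-0.0233,-0.004,0,0,0,1],[-0.029,-0.0233,-0.004,0,0,0,1],[-0.029,-0.0233,-0.004,0,0,0,1],[-0.029,-0.0233,-0.004,0,0,0,1],[-0.029,-0.0233,-0.004,0,0,0,1],[-0.029,-0.0233,-0.004,0,0,0,1],[-0.029,-0.0233,-0.004,0,0,0,1]]}}

```text
time: 2.4
tcp_pos: [0.4228, 0.2482, 0.2984]
eef_rot: [[-0.969, 0.245, 0.001], [0.245, 0.969, 0.0], [-0.001, 0.001, -1.0]]
ft_force: [0.2, -0.1, 0.7]
width: 0.0856
finger_force: 0.0
```

Emit:
{"name": "play_rows", "arguments": {"series": [[-0.0053,-0.0356,0.0017,0,0,0,1],[-0.0053,-0.0356,0.0017,0,0,0,1],[-0.0053,-0.0356,0.0017,0,0,0,1],[-0.0053,-0.0356,0.0017,0,0,0,1],[-0.0053,-0.0356,0.0017,0,0,0,1],[-0.0053,-0.0356,0.0017,0,0,0,1],[-0.0053,-0.0356,0.0017,0,0,0,1],[-0.0053,-0.0356,0.0017,0,0,0,1],[-0.0053,-0.0356,0.0017,0,0,0,1],[-0.0053,-0.0356,0.0017,0,0,0,1],[-0.0053,-0.0356,0.0017,0,0,0,1],[-0.0053,-0.0356,0.0017,0,0,0,1]]}}

```text
time: 3.6
tcp_pos: [0.3785, -0.1818, 0.2778]
eef_rot: [[-0.969, 0.246, 0.001], [0.246, 0.969, -0.001], [-0.001, -0.0, -1.0]]
ft_force: [0.6, -1.0, 0.6]
width: 0.0856
finger_force: 0.0
```

Emit:
{"name": "play_rows", "arguments": {"series": [[0,0,0,0,0,0.148,1],[0,0,0,0,0,0.148,1],[0,0,0,0,0,0.148,1],[0,0,0,0,0,0.148,1],[0,0,0,0,0,0.148,1],[0,0,0,0,0,0.148,1],[0,0,0,0,0,0.148,1],[0,0,0,0,0,0.148,1],[0,0,0,0,0,0.148,1],[0,0,0,0,0,0.148,1],[0,0,0,0,0,0.148,1],[0,0,0,0,0,0.148,1],[0,0,0,0,0,0.148,1],[0,0,0,0,0,0.148,1],[0,0,0,0,0,0.148,1],[0,0,0,0,0,0.148,1],[0,0,0,0,0,0.148,1],[0,0,0,0,0,0.148,1],[0,0,0,0,0,0.148,1],[0,0,0,0,0,0.148,1]]}}

```text
time: 5.6
tcp_pos: [0.3789, -0.1803, 0.2777]
eef_rot: [[0.997, -0.072, 0.0], [-0.072, -0.997, -0.0], [0.0, 0.0, -1.0]]
ft_force: [-0.1, 0.0, -0.1]
width: 0.0854
finger_force: 0.0
```

Emit:
{"name": "play_rows", "arguments": {"series": [[0,0,0,0,0,0.14,1],[0,0,0,0,0.131,0,1],[0,0,0,0,0.131,0,1],[0,0,0,0,0.131,0,1],[0,0,0,0,0.131,0,1],[0,0,0,0,0,0,1]]}}

```text
time: 6.2
tcp_pos: [0.3772, -0.1799, 0.2756]
eef_rot: [[0.847, -0.207, 0.49], [-0.179, -0.978, -0.104], [0.501, 0.0, -0.866]]
ft_force: [-0.1, 0.3, -0.8]
width: 0.0853
finger_force: 0.0
```

```bash
python3 - <<'E'
from h import *
s=env.read_state(); print(s["joint_positions"].round(3),s["eef_rot"].round(3))
f=grab("wrist"); print(f["fx"],f["cx"],f["cy"],np.array(f["cam_to_world"]).round(3),np.array(f["tool_from_camera"]).round(3))
cv2.imwrite("pics/w1.png",f["image"][:,:,::-1])
for t in ["lid","lid_hub"]: print(t,[(np.round(q["rect"],1).tolist(),round(q["score"],2)) for q in finder.find_in("wrist",t)[:2]])
ex=np.array([np.cos(np.radians(12)),-np.sin(np.radians(12)),0]);a=-.5*ex+np.array([0,0,.866]);P=np.array([.4302,-.1904,.1654])
print(proj(f,P),proj(f,P-.035*a))
E
```

```text
[-0.806 -0.901  2.318  0.297  1.291  0.954] [[ 0.847 -0.207  0.49 ]
 [-0.179 -0.978 -0.104]
 [ 0.501  0.    -0.866]]
271.87213965565536 258.01094973857636 190.21224077411037 [[-0.208  0.948 -0.24   0.375]
 [-0.978 -0.201  0.053 -0.179]
 [ 0.002  0.246  0.969  0.417]
 [ 0.     0.     0.     1.   ]] [[-0.     0.962  0.272  0.069]
 [ 1.     0.001 -0.001 -0.   ]
 [-0.002  0.272 -0.962 -0.124]
 [ 0.     0.     0.     1.   ]]
lid [([259.4, 187.4, 76.1, 75.3], 0.91), ([258.6, 151.6, 54.4, 19.3], 0.65)]
lid_hub [([256.1, 185.3, 78.2, 75.2], 0.66), ([177.7, 273.9, 11.4, 11.5], 0.65)]
[256.93842718 197.82590037] [257.01901482 188.0814137 ]
```

View pics/w1.png

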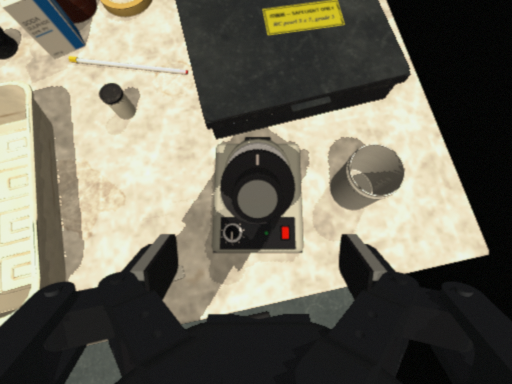

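The hub top is at about (257,197) in the wrist view, within half a pixel of its predicted position, and the panel edges are level, which confirms the yaw. I'll approach along the axis.

Emit:
{"name": "play_rows", "arguments": {"series": [[-0.0016,-0.0002,0.0134,0,0,0,1],[-0.0016,-0.0002,0.0134,0,0,0,1],[-0.0016,-0.0002,0.0134,0,0,0,1],[-0.0016,-0.0002,0.0134,0,0,0,1],[-0.002,0,0.0134,0,0,0,1],[0,0,0.0134,0,0,0,1],[0,0,0.0134,0,0,0,1],[0,0,0.0134,0,0,0,1],[0,0,0.0134,0,0,0,1],[0,0,0.0134,0,0,0,1],[0,0,0,0,0,0,1]]}}

```text
time: 7.45
tcp_pos: [0.4382, -0.1911, 0.1556]
eef_rot: [[0.85, -0.203, 0.486], [-0.177, -0.979, -0.099], [0.496, -0.002, -0.868]]
ft_force: [-0.4, -0.1, -0.3]
width: 0.0855
finger_force: 0.0
```

Emit:
{"name": "play_rows", "arguments": {"series": [[0,0,0,0,0,0,0],[0,0,0,0,0,0,0],[0,0,0,0,0,0,0],[0,0,0,0,0,0,0],[0,0,0,0,0,0,0],[0,0,0,0,0,0,0],[0,0,0,0,0,0,0],[0,0,0,0,0,0,0]], "grip_force": 20}}

```text
time: 8.25
tcp_pos: [0.4381, -0.1919, 0.1586]
eef_rot: [[0.847, -0.205, 0.491], [-0.177, -0.979, -0.103], [0.502, 0.0, -0.865]]
ft_force: [-3.1, 2.8, 6.0]
width: 0.0499
finger_force: 20.8
```

```bash
python3 - <<'E'
from h import *
s=env.read_state(); print(s["joint_positions"].round(3),s["eef_rot"].T@s["ft_force"],s["eef_rot"].T@s["wrist_torque"])
f=grab("wrist"); h=grab("side")
cv2.imwrite("pics/w2.png",np.hstack([f["image"],h["image"]])[:,:,::-1][:, :1024][::1] if 0 else cv2.resize(np.hstack([f["image"],h["image"][:,100:420]])[:,:,::-1],(800,370)))
E
```

```text
[-0.702 -0.593  2.351  0.301  0.934  0.95 ] [-0.09891246 -2.13243336 -6.95750916] [ 0.40891135 -0.24518846 -0.0372141 ]
```

View pics/w2.png

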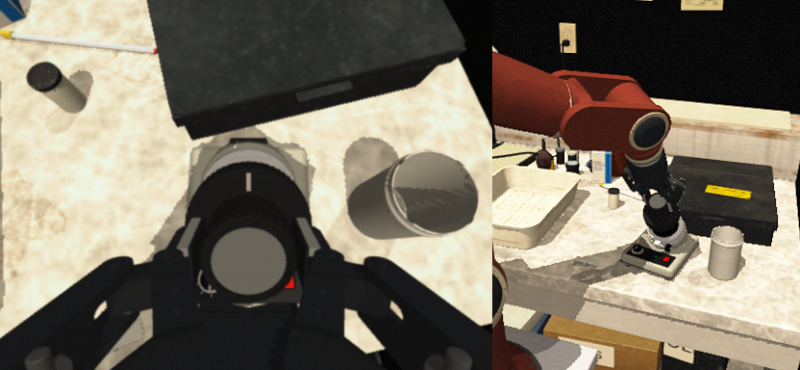

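The picture shows the pads on both sides of the hub, and the width reads 50 mm. I'll grip hard and break it loose.

Emit:
{"name": "play_rows", "arguments": {"series": [[0,0,0,0,0,0,0],[0,0,0,0,0,0,0],[0,0,0,0,0,0,0],[0,0,0,0,0,-0.14,0],[0,0,0,0,0,-0.14,0],[0,0,0,0,0,-0.14,0]], "grip_force": 100}}

```text
time: 8.95
tcp_pos: [0.4386, -0.1914, 0.1598]
eef_rot: [[0.855, 0.162, 0.492], [0.242, -0.965, -0.101], [0.459, 0.205, -0.864]]
ft_force: [-6.5, 9.7, 12.9]
width: 0.0481
finger_force: 101.1
```

```bash
cat > st.py <<'E'
from h import *
s=env.read_state(); print(s["time"],s["joint_positions"].round(3),s["tcp_pos"].round(4),(s["eef_rot"].T@s["ft_force"]).round(1),(s["eef_rot"].T@s["wrist_torque"]).round(2),s["width"],s["finger_force"],"\n",s["eef_rot"].round(3))
f=grab("wrist"); g=grab("side"); cv2.imwrite("pics/last.png",np.vstack([f["image"],g["image"]])[:,:,::-1])
E
python3 st.py; python3 - <<'E'
import cv2,numpy as np
# white index line angle about hub, wrist view (grip-invariant if no slip)
for p in ("pics/last.png",):
    a=cv2.imread(p)[:384].min(2)[120:240,190:330]
    n,l,s,c=cv2.connectedComponentsWithStats((a>150).astype('u1'))
    print([(s[i,4],c[i].round(1)+[190,120]) for i in range(1,n) if 5<s[i,4]<400])
E
```

```text
8.95 [-0.702 -0.594  2.349  0.304  0.936  0.526] [ 0.4386 -0.1914  0.1598] [  2.7  -7.8 -15.4] [1.49 0.18 0.45] 0.04809697589305044 101.06176190078259 
 [[ 0.855  0.162  0.492]
 [ 0.242 -0.965 -0.101]
 [ 0.459  0.205 -0.864]]
[(np.int32(120), array([214.1, 145. ])), (np.int32(13), array([191.4, 194.4]))]
```

Emit:
{"name": "play_rows", "arguments": {"series": [[0,0,0,0,0,-0.14,0],[0,0,0,0,0,-0.14,0],[0,0,0,0,0,-0.14,0],[0,0,0,0,0,-0.14,0]]}}

```text
time: 9.45
tcp_pos: [0.4379, -0.1894, 0.1585]
eef_rot: [[0.638, 0.594, 0.49], [0.717, -0.69, -0.095], [0.282, 0.412, -0.866]]
ft_force: [-9.3, 15.1, 13.1]
width: 0.0479
finger_force: 101.3
```

```bash
python3 st.py; python3 -c "
import cv2;a=cv2.imread('pics/last.png');cv2.imwrite('pics/w3.png',cv2.resize(a[60:340,120:400],(560,560)))"
```

```text
9.45 [-0.701 -0.594  2.351  0.306  0.941 -0.034] [ 0.4379 -0.1894  0.1585] [  8.6 -10.6 -17.3] [2.09 1.13 0.53] 0.047870670701446655 101.30106009542942 
 [[ 0.638  0.594  0.49 ]
 [ 0.717 -0.69  -0.095]
 [ 0.282  0.412 -0.866]]
```

View pics/w3.png

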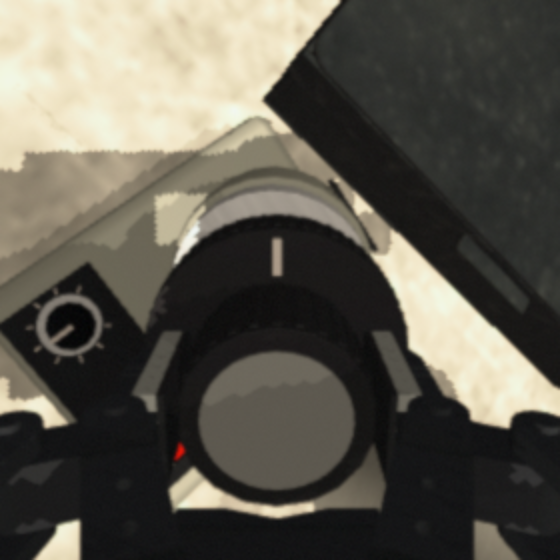

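The index line stays at 12 o'clock in the tool's view (277,257 in the crop), so the lid has turned with the gripper by about 0.98 rad.

Emit:
{"name": "play_rows", "arguments": {"series": [[-0.0004,0.0005,0,0,0,-0.136,0],[0,0,0,0,0,-0.136,0],[0,0,0,0,0,-0.136,0],[0,0,0,0,0,-0.136,0],[0,0,0,0,0,-0.136,0]]}}

```text
time: 10.05
tcp_pos: [0.4362, -0.1882, 0.1563]
eef_rot: [[0.12, 0.866, 0.485], [0.992, -0.087, -0.09], [-0.036, 0.492, -0.87]]
ft_force: [-20.1, 22.2, 17.1]
width: 0.048
finger_force: 102.4
```

```bash
python3 st.py
```

```text
10.05 [-0.702 -0.593  2.352  0.306  0.947 -0.715] [ 0.4362 -0.1882  0.1563] [ 18.9 -10.9 -26.7] [2.15 2.82 0.75] 0.048015619341201805 102.3675623908639 
 [[ 0.12   0.866  0.485]
 [ 0.992 -0.087 -0.09 ]
 [-0.036  0.492 -0.87 ]]
```

Emit:
{"name": "play_rows", "arguments": {"series": [[0.0015,-0.0008,-0.002,0,0,0,0],[0,0,0,0,0,0,0]]}}

```text
time: 10.35
tcp_pos: [0.4351, -0.1878, 0.1575]
eef_rot: [[0.125, 0.865, 0.486], [0.991, -0.089, -0.095], [-0.039, 0.494, -0.869]]
ft_force: [-9.6, 13.1, 8.9]
width: 0.048
finger_force: 101.8
```

```bash
python3 st.py
```

```text
10.35 [-0.701 -0.602  2.356  0.301  0.947 -0.708] [ 0.4351 -0.1878  0.1575] [ 11.4  -5.1 -13.6] [ 1.09  1.76 -0.18] 0.04799751975022371 101.81553181260824 
 [[ 0.125  0.865  0.486]
 [ 0.991 -0.089 -0.095]
 [-0.039  0.494 -0.869]]
```

Emit:
{"name": "play_rows", "arguments": {"series": [[0.001,-0.0004,-0.001,0,0,-0.134,0],[0,0,0,0,0,-0.134,0],[0,0,0,0,0,-0.134,0],[0.0005,0,-0.0005,0,0,-0.134,0],[0,0,0,0,0,-0.134,0],[0,0,0,0,0,0,0]]}}

```text
time: 11.05
tcp_pos: [0.4325, -0.1873, 0.1569]
eef_rot: [[-0.442, 0.756, 0.482], [0.831, 0.548, -0.098], [-0.338, 0.357, -0.871]]
ft_force: [-14.7, 7.2, 5.6]
width: 0.0481
finger_force: 101.8
```

```bash
python3 st.py
```

```text
11.05 [-0.701 -0.609  2.361  0.294  0.951 -1.377] [ 0.4325 -0.1873  0.1569] [ 10.6  -5.2 -12.6] [ 1.26  1.81 -0.4 ] 0.04814562123487254 101.82945527136326 
 [[-0.442  0.756  0.482]
 [ 0.831  0.548 -0.098]
 [-0.338  0.357 -0.871]]
```

Emit:
{"name": "play_rows", "arguments": {"series": [[0.0005,-0.0003,-0.003,0,0,0,0],[0.0003,0,-0.005,0,0,0,0],[0,0,-0.007,0,0,0,0],[0,0,0,0,0,0,0]]}}

```text
time: 11.55
tcp_pos: [0.4262, -0.186, 0.1717]
eef_rot: [[-0.437, 0.756, 0.487], [0.832, 0.545, -0.1], [-0.341, 0.362, -0.868]]
ft_force: [-5.4, 5.4, -0.8]
width: 0.048
finger_force: 107.4
```

```bash
python3 st.py
```

```text
11.55 [-0.712 -0.657  2.364  0.294  0.991 -1.372] [ 0.4262 -0.186   0.1717] [ 7.1 -1.4 -2.4] [0.45 1.75 0.04] 0.047991377475429434 107.39316266030073 
 [[-0.437  0.756  0.487]
 [ 0.832  0.545 -0.1  ]
 [-0.341  0.362 -0.868]]
```

Emit:
{"name": "play_rows", "arguments": {"series": [[0.0005,0,-0.01,0,0,0,0],[0,0,-0.015,0,0,0,0],[0,0,-0.015,0,0,0,0],[0,0,-0.015,0,0,0,0],[0,0,-0.015,0,0,0,0],[0,0,-0.015,0,0,0,0],[0,0,0,0,0,0,0]]}}

```text
time: 12.35
tcp_pos: [0.3861, -0.1792, 0.2508]
eef_rot: [[-0.431, 0.754, 0.496], [0.83, 0.546, -0.109], [-0.353, 0.365, -0.862]]
ft_force: [0.6, -0.5, -0.7]
width: 0.0476
finger_force: 107.1
```

```bash
cat > plan.py <<'E'
import sys
from h import *
from scipy.spatial.transform import Rotation as Ro
s=env.read_state(); R=s["eef_rot"]
def plan(P,zt=(0,0,-1),spin=0):
    zt=np.array(zt,float);zt/=np.linalg.norm(zt)
    ax=np.cross(R[:,2],zt);n=np.linalg.norm(ax)
    rv=ax/n*np.arctan2(n,R[:,2]@zt) if n>1e-6 else ax*0
    R2=Ro.from_rotvec(rv).as_matrix()@R
    d=np.array(P)-s["tcp_pos"]
    print("rot(tool)",(R.T@rv).round(4),"shift in present tool",(R.T@d).round(4),"after turn",(R2.T@d).round(4),"dist",np.linalg.norm(d).round(3))
E
python3 st.py; python3 - <<'E'
from plan import *
plan((.5,0.0,.2)); plan((.5,0,.05))
f=grab("scene"); print("case corner",atz(f,266,193,0.0),"can",atz(f,206,208,0))
E
```

```text
12.35 [-0.783 -0.878  2.349  0.294  1.222 -1.373] [ 0.3861 -0.1792  0.2508] [-0.5 -0.1  0.9] [ 0.34  0.21 -0.01] 0.04760346431606803 107.06765223294497 
 [[-0.431  0.754  0.496]
 [ 0.83   0.546 -0.109]
 [-0.353  0.365 -0.862]]
rot(tool) [ 0.3809  0.3648 -0.    ] shift in present tool [0.1153 0.1664 0.0784] after turn [0.0919 0.191  0.0474] dist 0.217
rot(tool) [ 0.3809  0.3648 -0.    ] shift in present tool [0.1676 0.1119 0.208 ] after turn [0.0919 0.191  0.1974] dist 0.29
case corner [ 6.22225644e-01 -1.79241168e-01  1.11022302e-16] can [ 0.65680457 -0.00449365  0.        ]
```

Emit:
{"name": "play_rows", "arguments": {"series": [[0,0,0,0.0952,0.0912,0,0],[0,0,0,0.0952,0.0912,0,0],[0,0,0,0.0952,0.0912,0,0],[0,0,0,0.0952,0.0912,0,0],[0.0153,0.0318,0.008,0,0,0,0],[0.0153,0.0318,0.008,0,0,0,0],[0.0153,0.0318,0.008,0,0,0,0],[0.0153,0.0318,0.008,0,0,0,0],[0.0153,0.0318,0.008,0,0,0,0],[0.0153,0.0318,0.008,0,0,0,0],[0,0,0.03,0,0,0,0],[0,0,0.03,0,0,0,0],[0,0,0.03,0,0,0,0],[0,0,0.03,0,0,0,0],[0,0,0.015,0,0,0,0],[0,0,0,0,0,0,0]]}}

```text
time: 14.1
tcp_pos: [0.4962, 0.0018, 0.0588]
eef_rot: [[-0.526, 0.85, -0.01], [0.85, 0.526, 0.004], [0.009, -0.006, -1.0]]
ft_force: [-1.2, -0.0, -1.2]
width: 0.0478
finger_force: 107.0
```

```bash
python3 st.py; python3 -c "
import cv2,numpy as np;a=cv2.imread('pics/last.png');cv2.imwrite('pics/w4.png',np.hstack([cv2.resize(a[:384],(400,300)),a[384+130:384+330,150:350].repeat(2,0).repeat(2,1)[:300]]))"
```

```text
14.1 [-0.148 -0.045  2.052  0.003  1.145 -0.703] [0.4962 0.0018 0.0588] [ 0.6 -1.1  1.2] [ 0.01  0.02 -0.04] 0.04775007155718504 106.98981955647469 
 [[-0.526  0.85  -0.01 ]
 [ 0.85   0.526  0.004]
 [ 0.009 -0.006 -1.   ]]
```

View pics/w4.png

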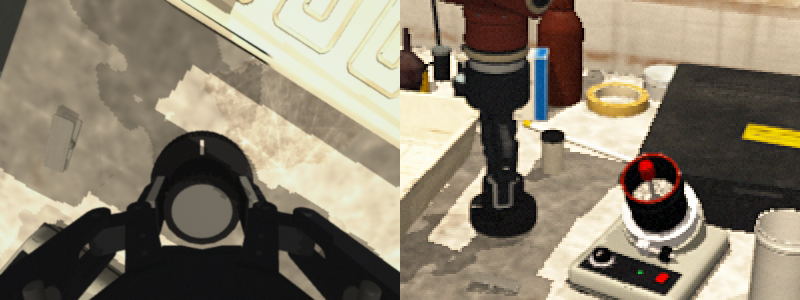

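The lid hangs upright over bare worktop. The tank is open and the red knob is visible at about (645,168). I'll lower until contact.

Emit:
{"name": "play_rows", "arguments": {"series": [[0,0,0.003,0,0,0,0],[0,0,0.003,0,0,0,0],[0,0,0.002,0,0,0,0],[0,0,0,0,0,0,0]]}}

```text
time: 14.6
tcp_pos: [0.4989, 0.0012, 0.055]
eef_rot: [[-0.526, 0.851, -0.003], [0.851, 0.526, 0.003], [0.004, -0.001, -1.0]]
ft_force: [-0.2, -0.1, -1.3]
width: 0.0479
finger_force: 107.0
```

```bash
python3 st.py
```

```text
14.6 [-0.148 -0.037  2.051  0.003  1.13  -0.703] [0.4989 0.0012 0.055 ] [ 0.  -0.3  1.3] [ 0.06  0.07 -0.03] 0.047932714242818975 107.02287700027227 
 [[-0.526  0.851 -0.003]
 [ 0.851  0.526  0.003]
 [ 0.004 -0.001 -1.   ]]
```

Emit:
{"name": "play_rows", "arguments": {"series": [[0,0,0.002,0,0,0,0],[0,0,0.002,0,0,0,0],[0,0,0.001,0,0,0,0],[0,0,0,0,0,0,0]]}}

```text
time: 15.1
tcp_pos: [0.4991, 0.0012, 0.0517]
eef_rot: [[-0.526, 0.851, -0.004], [0.851, 0.526, 0.003], [0.005, -0.002, -1.0]]
ft_force: [-6.9, 0.6, 11.8]
width: 0.0481
finger_force: 108.6
```

```bash
python3 st.py
```

```text
15.1 [-0.148 -0.03   2.051  0.003  1.124 -0.703] [0.4991 0.0012 0.0517] [  4.2  -5.6 -11.8] [0.79 0.59 0.01] 0.04805634056814796 108.62440042197704 
 [[-0.526  0.851 -0.004]
 [ 0.851  0.526  0.003]
 [ 0.005 -0.002 -1.   ]]
```

Emit:
{"name": "play_rows", "arguments": {"series": [[0,0,-0.001,0,0,0,1],[0,0,0,0,0,0,1],[0,0,0,0,0,0,1],[0,0,0,0,0,0,1],[0,0,0,0,0,0,1],[0,0,0,0,0,0,1],[0,0,-0.02,0,0,0,1],[0,0,-0.03,0,0,0,1],[0,0,-0.04,0,0,0,1],[0,0,-0.04,0,0,0,1],[0,0,-0.04,0,0,0,1],[0,0,-0.02,0,0,0,1],[0,0,0,0,0,0,1]], "grip_force": 20}}

```text
time: 16.5
tcp_pos: [0.5014, 0.0004, 0.2455]
eef_rot: [[-0.526, 0.851, 0.005], [0.851, 0.526, 0.002], [-0.001, 0.005, -1.0]]
ft_force: [-0.0, -0.1, 1.0]
width: 0.0855
finger_force: 0.0
```

```bash
python3 st.py; python3 - <<'E'
from h import *
for n in ["scene","side"]:
    f=grab(n); cv2.imwrite(f"pics/{n}1.png",f["image"][:,:,::-1])
    for t in ["reel_knob","reel","tank_rim","lid"]: print(n,t,[(np.round(q["rect"],1).tolist(),round(q["score"],2)) for q in finder.find_in(n,t)[:2]])
    im=f["image"].astype(int); m=((im[:,:,0]>im[:,:,1]*2+20)&(im[:,:,0]>50)).astype('u1')
    k,l,s,c=cv2.connectedComponentsWithStats(m); print([(s[i].tolist(),c[i].round(1).tolist()) for i in range(1,k) if s[i,4]>15 and abs(c[i][0]-(300 if n=='scene' else 275))<45])
a=cv2.imread("pics/scene1.png")[165:275,250:350]; b=cv2.imread("pics/side1.png")[190:300,225:325]
cv2.imwrite("pics/c2.png",np.hstack([cv2.resize(x,None,fx=4,fy=4,interpolation=cv2.INTER_CUBIC) for x in (a,b)]))
E
```

```text
16.5 [-0.149 -0.25   1.902  0.003  1.485 -0.703] [5.014e-01 4.000e-04 2.455e-01] [-0.1 -0.1 -1. ] [-0.02  0.05  0.  ] 0.08549199393196323 0.0 
 [[-0.526  0.851  0.005]
 [ 0.851  0.526  0.002]
 [-0.001  0.005 -1.   ]]
scene reel_knob []
scene reel []
scene tank_rim [([206.8, 198.1, 14.7, 21.0], 0.72)]
scene lid [([232.6, 246.4, 30.1, 36.8], 0.58), ([268.6, 283.8, 16.7, 13.5], 0.29)]
[]
side reel_knob [([277.6, 220.6, 20.9, 18.9], 0.78)]
side reel [([273.6, 221.1, 19.7, 19.8], 0.7), ([201.7, 236.6, 35.4, 32.9], 0.49)]
side tank_rim [([278.6, 233.9, 36.7, 53.5], 0.75)]
side lid []
[([260, 206, 30, 26, 219], [274.4, 217.3]), ([277, 266, 8, 6, 31], [280.5, 268.4])]
```

View pics/c2.png

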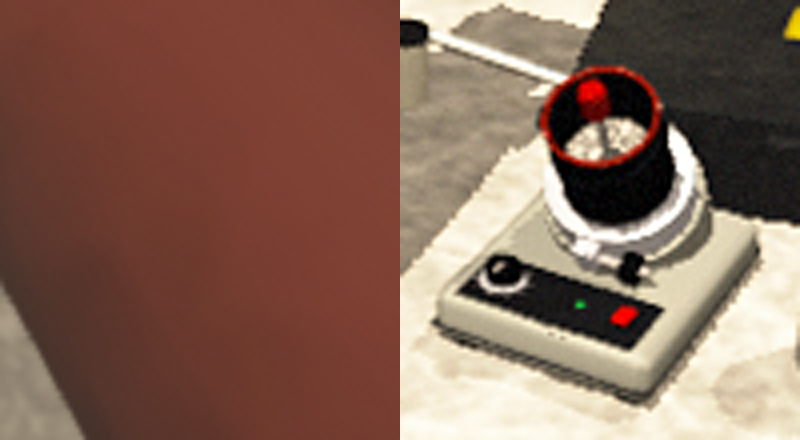

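The scene view is blocked by the arm. The side view shows the open tank with the knob at about (592,98) in the crop. I'll move to a standoff on the axis.

```bash
python3 - <<'E'
from plan import *
plan((.379,-.18,.262),(.489,-.104,-.866))
E
```

```text
rot(tool) [-0.3798 -0.3662 -0.    ] shift in present tool [-0.0904 -0.1973 -0.0216] after turn [-0.1054 -0.1817 -0.0586] dist 0.218
```

Emit:
{"name": "play_rows", "arguments": {"series": [[-0.0181,-0.0395,-0.0043,0,0,0,1],[-0.0181,-0.0395,-0.0043,0,0,0,1],[-0.0181,-0.0395,-0.0043,0,0,0,1],[-0.0181,-0.0395,-0.0043,0,0,0,1],[-0.0181,-0.0395,-0.0043,0,0,0,1],[0,0,0,-0.095,-0.0915,0,1],[0,0,0,-0.095,-0.0915,0,1],[0,0,0,-0.095,-0.0915,0,1],[0,0,0,-0.095,-0.0915,0,1],[0,0,0,0,0,0,1]]}}

```text
time: 18.1
tcp_pos: [0.3771, -0.1799, 0.26]
eef_rot: [[-0.432, 0.757, 0.489], [0.833, 0.543, -0.105], [-0.345, 0.362, -0.866]]
ft_force: [-0.0, -0.0, -1.2]
width: 0.0856
finger_force: 0.0
```

```bash
python3 st.py; python3 - <<'E'
from plan import *
a=np.array([-.489,.104,.866]); K0=np.array([.4374,-.1919,.1488])+.009*a
def comp(n):
    f=grab(n); im=f["image"].astype(int); m=((im[:,:,0]>im[:,:,1]*2+20)&(im[:,:,0]>50)).astype('u1')
    k,l,s,c=cv2.connectedComponentsWithStats(m); p=proj(f,K0); print(n,"pred",p,[(s[i].tolist(),c[i].round(1).tolist()) for i in range(1,k) if s[i,4]>15 and np.linalg.norm(c[i]-p)<60])
    print([(t,np.round(q["rect"],1).tolist(),round(q["score"],2)) for t in ("reel_knob","tank_rim") for q in finder.find_in(n,t)[:2]])
    return f
f=comp("wrist"); comp("scene"); comp("side")
p=proj(f,K0).astype(int); y,x=max(p[1]-75,0),max(p[0]-75,0); print(x,y)
cv2.imwrite("pics/c3.png",cv2.resize(f["image"][y:y+150,x:x+150,::-1],None,fx=4,fy=4,interpolation=cv2.INTER_CUBIC))
E
```

```text
18.1 [-0.805 -0.901  2.343  0.298  1.265 -1.382] [ 0.3771 -0.1799  0.26  ] [ 0.4 -0.5  1. ] [ 0.17  0.18 -0.03] 0.08559130129802223 0.0 
 [[-0.432  0.757  0.489]
 [ 0.833  0.543 -0.105]
 [-0.345  0.362 -0.866]]
wrist pred [255.29083629 185.83819507] [([225, 147, 62, 61, 511], [255.4, 176.4]), ([247, 172, 15, 19, 223], [253.8, 181.3])]
[('reel_knob', [254.3, 171.9, 42.3, 36.2], 0.92), ('tank_rim', [250.9, 168.4, 78.7, 78.1], 0.61)]
scene pred [313.67168037 203.28676028] [([324, 233, 5, 5, 18], [325.6, 235.2])]
[('reel_knob', [269.8, 282.8, 19.8, 16.1], 0.71), ('reel_knob', [306.6, 209.0, 16.2, 19.2], 0.69), ('tank_rim', [305.8, 208.8, 43.9, 43.9], 0.84), ('tank_rim', [230.8, 248.1, 31.0, 34.5], 0.69)]
side pred [271.73750948 211.01212803] [([260, 207, 30, 25, 181], [273.7, 218.1]), ([277, 266, 8, 6, 32], [280.6, 268.3])]
[('reel_knob', [275.4, 219.9, 16.5, 15.8], 0.65), ('tank_rim', [278.9, 234.1, 34.1, 56.1], 0.76)]
180 110
```

View pics/c3.png

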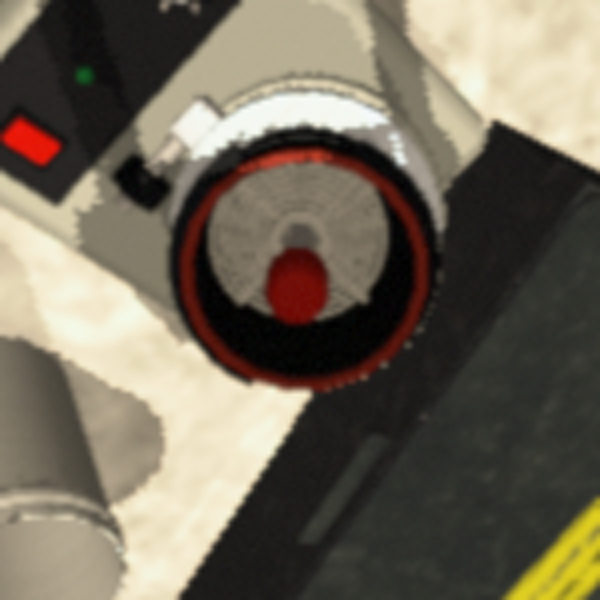

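```bash
python3 - <<'E'
from plan import *
a=np.array([-.489,.104,.866]); d=np.array([-.847,.18,-.5]); O=np.array([.4865,-.2024,.0658])
f=grab("wrist");g=grab("side")
for n,P in [("rim+4",O+.079*a),("knobmid",O+.095*a+.002*d),("knobtop",O+.106*a+.002*d)]: print(n,P,proj(f,P),proj(g,P))
x,r=tri([ray(f,254.4,181.3),ray(g,273.1,214.2)]); print("knob",x,r, "in tank axial",(x-O)@a,"down",(x-O)@d,"side",(x-O)@np.cross(a,d))
x,r=tri([ray(f,256,177.5),ray(g,275,219)]); print("rim",x,r,"axial",(x-O)@a,"down",(x-O)@d,"side",(x-O)@np.cross(a,d))
E
```

```text
rim+4 [ 0.447869 -0.194184  0.134214] [256.31777524 180.64149735] [274.33791753 217.53942915]
knobmid [ 0.438351 -0.19216   0.14707 ] [254.71297743 183.2325481 ] [272.667897   214.01681173]
knobtop [ 0.432972 -0.191016  0.156596] [254.57273469 186.19582268] [271.75867165 211.02079858]
knob [ 0.43899558 -0.19210541  0.14545968] [np.float64(0.0011652651949189564), np.float64(0.0011652651949189646)] in tank axial 0.0932855849841578 down 0.0022594276249986722 side -0.00018749759906054174
rim [ 0.45057624 -0.1943722   0.12849425] [np.float64(0.0011673630471400321), np.float64(0.0011673630471400209)] axial 0.07269483400464169 down 0.0005253019234804229 side -0.00037910782362644043
```

Emit:
{"name": "play_rows", "arguments": {"series": [[0.0012,-0.0005,0.018,0,0,0,1],[0.0012,-0.0005,0.018,0,0,0,1],[0,0,0.018,0,0,0,1],[0,0,0.018,0,0,0,1],[0,0,0.018,0,0,0,1],[0,0,0.018,0,0,0,1],[0,0,0.018,0,0,0,1],[0,0,0,0,0,0,1],[0,0,0,0,0,0,1]]}}

```text
time: 19.65
tcp_pos: [0.4388, -0.1917, 0.1518]
eef_rot: [[-0.435, 0.756, 0.489], [0.832, 0.545, -0.103], [-0.345, 0.362, -0.866]]
ft_force: [0.0, 0.1, 0.8]
width: 0.0852
finger_force: 0.0
```

Emit:
{"name": "play_rows", "arguments": {"series": [[0,0,0,0,0,0,0],[0,0,0,0,0,0,0],[0,0,0,0,0,0,0],[0,0,0,0,0,0,0],[0,0,0,0,0,0,0],[0,0,0,0,0,0,0],[0,0,0,0,0,0,0],[0,0,0,0,0,0,0],[0,0,0,0,0,0,0],[0,0,0,0,0,0,0]], "grip_force": 40}}

```text
time: 20.65
tcp_pos: [0.4389, -0.1922, 0.1523]
eef_rot: [[-0.435, 0.756, 0.489], [0.831, 0.546, -0.105], [-0.346, 0.361, -0.866]]
ft_force: [-5.7, -0.6, 4.7]
width: 0.0141
finger_force: 39.3
```

```bash
python3 st.py
```

```text
20.65 [-0.7   -0.58   2.354  0.3    0.918 -1.381] [ 0.4389 -0.1922  0.1523] [ 0.3 -3.  -6.8] [ 0.92  0.27 -0.01] 0.01414026945972887 39.2757730151061 
 [[-0.435  0.756  0.489]
 [ 0.831  0.546 -0.105]
 [-0.346  0.361 -0.866]]
```

Emit:
{"name": "play_rows", "arguments": {"series": [[0,0,0,0,0,0,0],[0,0,0,0,0,0,0],[0,0,-0.005,0,0,0,0],[0,0,-0.01,0,0,0,0],[0,0,-0.01,0,0,0,0],[0,0,0,0,0,0,0]], "grip_force": 60}}

```text
time: 21.35
tcp_pos: [0.4268, -0.1896, 0.1756]
eef_rot: [[-0.433, 0.755, 0.492], [0.831, 0.546, -0.105], [-0.348, 0.363, -0.864]]
ft_force: [-0.5, -0.8, -0.8]
width: 0.0137
finger_force: 58.7
```

```bash
python3 st.py
```

```text
21.35 [-0.718 -0.658  2.359  0.296  0.99  -1.377] [ 0.4268 -0.1896  0.1756] [-0.2 -1.1  0.5] [ 0.28  0.24 -0.02] 0.013694136210195893 58.70328251147555 
 [[-0.433  0.755  0.492]
 [ 0.831  0.546 -0.105]
 [-0.348  0.363 -0.864]]
```

Emit:
{"name": "play_rows", "arguments": {"series": [[0,0,-0.015,0,0,0,0],[0,0,-0.02,0,0,0,0],[0,0,-0.02,0,0,0,0],[0,0,-0.02,0,0,0,0],[0,0,-0.01,0,0,0,0],[0.0094,0.0305,-0.0055,0,0,0,0],[0.0094,0.0305,-0.0055,0,0,0,0],[0.0094,0.0305,-0.0055,0,0,0,0],[0.0094,0.0305,-0.0055,0,0,0,0],[0,0,0,0.095,0.0912,0,0],[0,0,0,0.095,0.0912,0,0],[0,0,0,0.095,0.0912,0,0],[0,0,0,0.095,0.0912,0,0],[0,0,0,0,0,0,0]]}}

```text
time: 22.85
tcp_pos: [0.4518, -0.0805, 0.2954]
eef_rot: [[-0.526, 0.85, -0.007], [0.85, 0.526, 0.004], [0.007, -0.004, -1.0]]
ft_force: [-0.3, 0.1, -1.1]
width: 0.0135
finger_force: 58.9
```

```bash
python3 st.py; python3 - <<'E'
from plan import *
plan((.52,.21,.22))
for n in ["side"]:
    grab(n); print([(t,np.round(q["rect"],1).tolist(),round(q["score"],2)) for t in ("reel","reel_knob","tank") for q in finder.find_in(n,t)[:2]])
E
```

```text
22.85 [-0.34  -0.379  1.92   0.002  1.607 -0.894] [ 0.4518 -0.0805  0.2954] [ 0.2 -0.2  1.1] [-0.02 -0.    0.  ] 0.013459022062796129 58.947807619806554 
 [[-0.526  0.85  -0.007]
 [ 0.85   0.526  0.004]
 [ 0.007 -0.004 -1.   ]]
rot(tool) [-0.0007 -0.0037  0.    ] shift in present tool [0.2099 0.2119 0.0768] after turn [0.2102 0.2119 0.0761] dist 0.308
[('reel', [128.4, 214.5, 123.9, 87.6], 0.73), ('reel', [222.6, 167.6, 23.6, 35.3], 0.7), ('reel_knob', [222.3, 161.8, 23.5, 43.0], 0.8), ('tank', [277.6, 233.6, 38.8, 47.9], 0.76)]
```

Emit:
{"name": "play_rows", "arguments": {"series": [[0.0263,0.0265,0.0095,0,0,0,0],[0.0263,0.0265,0.0095,0,0,0,0],[0.0263,0.0265,0.0095,0,0,0,0],[0.0263,0.0265,0.0095,0,0,0,0],[0.0263,0.0265,0.0095,0,0,0,0],[0.0263,0.0265,0.0095,0,0,0,0],[0.0263,0.0265,0.0095,0,0,0,0],[0.0263,0.0265,0.0095,0,0,0,0],[0,0,0.025,0,0,0,0],[0,0,0.025,0,0,0,0],[0,0,0.025,0,0,0,0],[0,0,0.015,0,0,0,0],[0,0,0,0,0,0,0]]}}

```text
time: 24.45
tcp_pos: [0.5176, 0.2098, 0.1296]
eef_rot: [[-0.525, 0.851, -0.006], [0.851, 0.525, 0.001], [0.004, -0.005, -1.0]]
ft_force: [0.0, 0.1, -0.8]
width: 0.0132
finger_force: 59.0
```

```bash
python3 st.py; python3 - <<'E'
import cv2,numpy as np
from h import *
a=cv2.imread('pics/last.png'); s=grab("scene")["image"][:,:,::-1]
cv2.imwrite('pics/w5.png',np.hstack([cv2.resize(s[180:380,40:240],(400,400)),cv2.resize(a[384+120:384+280,60:220],(400,400))]))
E
```

```text
24.45 [ 0.251  0.004  1.871  0.003  1.272 -0.303] [0.5176 0.2098 0.1296] [0.1 0.1 0.8] [ 0.03 -0.02  0.01] 0.01319673837231395 59.02588841338002 
 [[-0.525  0.851 -0.006]
 [ 0.851  0.525  0.001]
 [ 0.004 -0.005 -1.   ]]
```

View pics/w5.png

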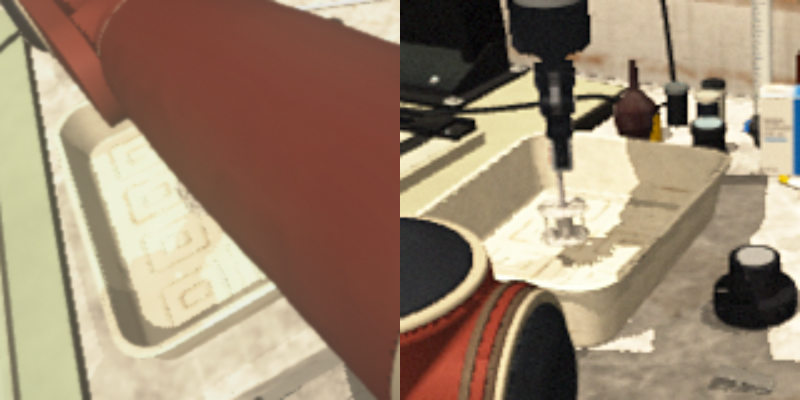

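The side view shows the reel hanging vertically over the middle of the tray floor at about (562,225), and the lid standing hub up at right. I'll lower it.

Emit:
{"name": "play_rows", "arguments": {"series": [[0,0,0.007,0,0,0,0],[0,0,0.006,0,0,0,0],[0,0,0.004,0,0,0,0],[0,0,0.002,0,0,0,0],[0,0,0,0,0,0,0]]}}

```text
time: 25.1
tcp_pos: [0.5192, 0.2104, 0.1123]
eef_rot: [[-0.526, 0.851, -0.003], [0.851, 0.526, 0.002], [0.003, -0.002, -1.0]]
ft_force: [0.6, -0.6, -0.6]
width: 0.0134
finger_force: 59.0
```

```bash
python3 st.py
```

```text
25.1 [ 0.251  0.027  1.879  0.003  1.238 -0.303] [0.5192 0.2104 0.1123] [-0.8  0.2  0.6] [-0.02  0.02  0.07] 0.013413067574882913 59.046865521304426 
 [[-0.526  0.851 -0.003]
 [ 0.851  0.526  0.002]
 [ 0.003 -0.002 -1.   ]]
```

Emit:
{"name": "play_rows", "arguments": {"series": [[0,0,0.0015,0,0,0,0],[0,0,0.0015,0,0,0,0],[0,0,0.001,0,0,0,0],[0,0,0,0,0,0,0]]}}

```text
time: 25.6
tcp_pos: [0.5194, 0.2104, 0.1086]
eef_rot: [[-0.526, 0.851, -0.003], [0.851, 0.526, 0.002], [0.003, -0.001, -1.0]]
ft_force: [-0.3, 0.0, -1.7]
width: 0.0135
finger_force: 59.0
```

```bash
python3 st.py
```

```text
25.6 [ 0.251  0.032  1.881  0.003  1.231 -0.303] [0.5194 0.2104 0.1086] [ 0.2 -0.3  1.7] [ 0.04 -0.01  0.  ] 0.013514626603650028 59.04697701938858 
 [[-0.526  0.851 -0.003]
 [ 0.851  0.526  0.002]
 [ 0.003 -0.001 -1.   ]]
```

Emit:
{"name": "play_rows", "arguments": {"series": [[0,0,0.0015,0,0,0,0],[0,0,0.001,0,0,0,0],[0,0,0,0,0,0,0]]}}

```text
time: 26.0
tcp_pos: [0.5194, 0.2104, 0.1061]
eef_rot: [[-0.526, 0.851, -0.003], [0.851, 0.526, 0.002], [0.003, -0.001, -1.0]]
ft_force: [0.4, 0.1, -1.8]
width: 0.0134
finger_force: 59.0
```

```bash
python3 st.py
```

```text
26.0 [ 0.251  0.035  1.883  0.003  1.226 -0.303] [0.5194 0.2104 0.1061] [-0.1  0.4  1.8] [0.03 0.03 0.  ] 0.013439483687612068 59.04688094968151 
 [[-0.526  0.851 -0.003]
 [ 0.851  0.526  0.002]
 [ 0.003 -0.001 -1.   ]]
```

Emit:
{"name": "play_rows", "arguments": {"series": [[0,0,0.0015,0,0,0,0],[0,0,0.001,0,0,0,0],[0,0,0,0,0,0,0]]}}

```text
time: 26.4
tcp_pos: [0.5204, 0.2104, 0.1056]
eef_rot: [[-0.526, 0.851, -0.001], [0.851, 0.526, 0.002], [0.002, 0.0, -1.0]]
ft_force: [-1.7, -0.9, 6.5]
width: 0.0138
finger_force: 60.1
```

```bash
python3 st.py
```

```text
26.4 [ 0.251  0.036  1.882  0.002  1.223 -0.303] [0.5204 0.2104 0.1056] [ 0.1 -1.9 -6.5] [ 0.5   0.01 -0.07] 0.013764821088420481 60.059765250612145 
 [[-0.526  0.851 -0.001]
 [ 0.851  0.526  0.002]
 [ 0.002  0.    -1.   ]]
```

It has touched down. Release and retreat straight up.

Emit:
{"name": "play_rows", "arguments": {"series": [[0,0,-0.0005,0,0,0,0],[0,0,0,0,0,0,0],[0,0,0,0,0,0,1],[0,0,0,0,0,0,1],[0,0,0,0,0,0,1],[0,0,0,0,0,0,1],[0,0,0,0,0,0,1],[0,0,0,0,0,0,1],[0,0,0,0,0,0,1],[0,0,0,0,0,0,1],[0,0,-0.02,0,0,0,1],[0,0,-0.03,0,0,0,1],[0,0,-0.04,0,0,0,1],[0,0,-0.04,0,0,0,1],[0,0,-0.04,0,0,0,1],[0,0,-0.02,0,0,0,1],[0,0,0,0,0,0,1],[0,0,0,0,0,0,1]], "grip_force": 20}}

```text
time: 28.3
tcp_pos: [0.5199, 0.2101, 0.2941]
eef_rot: [[-0.526, 0.851, -0.002], [0.851, 0.526, 0.002], [0.003, -0.001, -1.0]]
ft_force: [-0.9, 0.2, 0.2]
width: 0.0854
finger_force: 0.0
```

```bash
python3 st.py; python3 -c "
import cv2,numpy as np;a=cv2.imread('pics/last.png');cv2.imwrite('pics/w6.png',np.hstack([cv2.resize(a[:384],(400,300)),cv2.resize(a[384+120:384+300,60:300],(400,300))]))"
```

```text
28.3 [ 0.25  -0.122  1.711  0.003  1.555 -0.303] [0.5199 0.2101 0.2941] [ 0.6 -0.7 -0.2] [-0.03 -0.   -0.03] 0.08544463932910763 0.0 
 [[-0.526  0.851 -0.002]
 [ 0.851  0.526  0.002]
 [ 0.003 -0.001 -1.   ]]
```

View pics/w6.png

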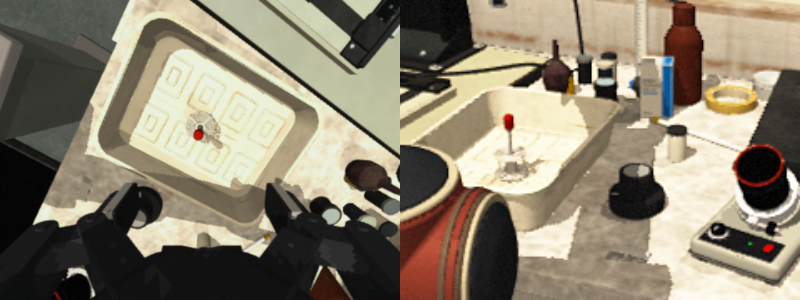

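The reel stands upright in the tray (red knob at 508,120 in the right half), the lid stands hub up at (637,190), and the gripper is clear of everything.

```bash
python3 -c "
from bench import job; print(job.finish_job())"
```

```text
the job is handed in; nothing more can be done
None
```

The job is handed in at about 28 s: the lid was broken loose, unscrewed and set hub up on the bare worktop, then the reel was stood upright and released in the wash tray; I did not move any of the other items.

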